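# Air the sealed instrument box

### The job

A polish bottle has been left standing on the lid of the steel instrument box: with the lid still shut, stand the bottle upright in the middle of the round coaster, not the square one. Then, by its upright grip, pull the lid free of its sticky gasket without throwing it open, and finish while still holding the lid slightly ajar, about 25 mm open at its front edge, so that the box can air. Leave everything else on the table where it is.

Things in the scene. Friction and masses are not known exactly. Their poses are not given: they have to be found in the camera images.
- box: steel instrument box, 190 (x) x 150 (y) x 78 tall, with a flat aluminium lid; it does not move on the table. Origin: centre of its underside, on the table, z up; the lid's hinge line is parallel to its y, at x = +95, z = +80; the black grip is near the other end (-x, the front, towards the robot)
- lid (a joint): hinge angle of the lid, rad: 0 shut, grows as the front edge rises (0.128 = 25 mm open there). A tacky gasket holds the lid: straight up at the grip it takes about 13 to 18 N to start, this dies away within about 6 mm of lift, then some 2 to 5 N (mostly weight) remain. It does not stay open: let go, it falls shut
- lid_front (a point): middle of the lid's front edge, on its underside. The lid is a plate 200 x 160 x 8, about 0.3 kg, its top 88 above the table when shut; this point lies 195 from the hinge axis
- lid_grip (a point): point inside the lid's black upright grip, a block 44 long (along the box's x) x 14 thick (along its y) x 36 tall, standing on the lid. The point is on its middle plane, 24 above the lid's top, 12 below the grip's top, 165 from the hinge axis; 112 above the table when shut. Axes as the box's when shut; they turn with the lid
- bottle: nail polish bottle of amber glass standing on the lid, behind the grip: glass body 32 dia x 38 tall, above it a black cap 17 dia reaching to 80; about 70 g. Origin: centre of its underside, z up
- round_coaster: round cork coaster, 100 dia x 5 thick, fixed flat on the table, left or right of the box. Origin: centre of its underside
- square_coaster: square cork coaster, 90 x 90 x 5, on the other side of the box; stays empty. Origin: centre of its underside
- polish_a: clear glass nail polish bottle with black cap, 32 dia, 80 tall, on the table to the left; not part of the job. Origin: centre of its underside
- polish_b: amber glass nail polish bottle with black cap, 32 dia, 80 tall, on the table to the right; not part of the job. Origin: centre of its underside
- pump: amber pump bottle, 52 dia, 120 tall, behind on the left; not part of the job. Origin: centre of its underside
- phone: phone lying flat, 75 x 150 x 9; not part of the job. Origin: centre of its underside
- file: grey nail file lying flat, 178 x 20 x 5, long axis x; not part of the job. Origin: centre of its underside
- cup: white cup, 66 dia, 80 tall, behind on the right; not part of the job. Origin: centre of its underside

How it is judged:
On the way, in this order (a step that is already met when the one before it is completed fails the run):
1. the bottle stands released and upright on the round coaster while the lid is still shut (horizontal distance between bottle and round_coaster below 0.03 m and height (world z) of bottle between 0.001 and 0.012 m and angle between bottle's own z axis and vertical below 0.15 rad and linear speed of bottle below 0.03 m/s and contact force between bottle and the fingers below 0.1 N and value of joint lid below 0.03 rad), for 0.2 s.
2. the lid is free of its seal and held slightly ajar by the robot (value of joint lid between 0.075 and 0.2 rad and contact force between the fingers and box above 0.5 N), for 0.5 s.
At the end, for the whole second after the job is handed in: the fingers hold the lid still at 0.075 to 0.20 rad (15 to 39 mm open at the front edge), and the bottle stands upright (within 0.15 rad), released, on the round coaster, its centre within 30 mm of the coaster's centre (all of step 2 and velocity of joint lid between -0.05 and 0.05 rad/s and horizontal distance between bottle and round_coaster below 0.03 m and height (world z) of bottle between 0.001 and 0.012 m and angle between bottle's own z axis and vertical below 0.15 rad and linear speed of bottle below 0.03 m/s and contact force between bottle and the fingers below 0.1 N); the arm keeps its last pose, push and grip.
It fails at once if the lid is thrown open (over 0.4 rad, 78 mm at the front edge) (value of joint lid above 0.4 rad).
It fails at once if another thing on the table is shifted by more than 30 mm (distance of any of polish_a, polish_b, pump, phone, file, cup from where it was at the start of the episode above 0.03 m).
It also fails if it takes over 54 s, if anything falls off the work surface, if the arm or the gripper's body presses on something with over 40 N, if the wrist force passes 120 N, or if a joint passes its speed limit or range.

### The arm

A 6-joint arm with a two-finger parallel gripper is mounted at the origin on the work surface. World frame = base frame: x ahead of the robot, y to its left, z up, the work surface at z = 0. Lengths are in m, angles in rad, forces in N, time in s.
With the tool pointing down it reaches from about 0.275 to 1 m from the base axis. Payload 8.4 kg.
Tool frame: the origin (TCP) lies on the mounting face of the last link; the fingertips stand 173 mm ahead of it and the grasp point (between the pads) lies env.hold_point_z ahead of it (env.hold_point_z is the distance from the TCP to the grasp point, in m); z points along the fingers, y is the direction in which the jaws open and shut (so a half turn about z gives the same grasp; the last joint's range is limited). The gripper opens to 85 mm and grips with 20 to 120 N. Pads are 22 mm wide; open, the fingers measure 114 mm over their backs; the gripper's body (76 mm by 85 mm) begins 54 mm behind the grasp point. The pads swing forward as they close: fully open they stand 13 mm farther back than shut.
Start: joints at [-1.248, 0.353, 1.633, -0, 1.155, -0.002], TCP at [0.199, -0.592, 0.405] pointing down, gripper open.
Joint ranges: [-2.63, 2.63], [-0.92, 2.1], [0.06, 2.66], [-1.3, 4.44], [0, 2.69], [-3.02, 3.02]. Speed limits (rad/s): [2.22, 2.22, 2.79, 3.14, 3.14, 3.14].

### API

Orientations are given as a rotation vector (axis times angle).
In Python, from cell import env gives the robot as it stands.
- The arm moves only by the shell command python3 -m pendant 'ROWS' [FORCE]. ROWS is JSON, a list of rows, each a list of 7 numbers: the turn, a rotation vector about the tool's x, y, z in rad, then the shift along the tool's x, y, z in mm, then the closure, from 0 (fully open) to 1 (shut). A call has 1 to 20 rows; each row shifts and turns the commanded pose from where the row before left it, along the tool's axes as they then stand; what a row does not reach is not made up. A row lasts 1/8 s, in which the tool goes at most 62.5 mm and 10.7 degrees, less where a joint would pass 70% of its speed; a pose out of reach is approached as far as the arm can. A call is refused whole if a number of a shift passes 62.5 or a number of a turn 0.188, either way. A call with a gripper value outside its range is refused whole. The fingers move at their own pace and stop on an object; FORCE is the grip in N (left out, the last holds). Time passes only in rows, so rows that do not move let the fingers close. It gives the time, the measured TCP pose, the force and the opening at its end, in the units of the state.
- env.read_state(): the state, without advancing time (a new reading comes with each control period).
- env.capture(name): name is "scene" or "side" or "wrist"; returns a dict with "frame" (384x512x3 uint8, blue, green, red), "z_map" (384x512 float32, m along the optical axis (not along the pixel's ray), 0 where there is no reading), "fx", "fy", "cx", "cy" (pixels), "extrinsics" (4x4, takes a point from camera to world coordinates). Camera axes: x right, y up, looking along -z (the intrinsics and any distortion apply to the point x, -y, -z); pixel columns grow to the right and rows downward; lengths in m; the calibration is good to about 2 mm. A picture is of the moment at which its call begins.
- env.sign_off(): hands the job in, once; it reports no verdict.
The state is a dict: "time": time; "joints": joint angles; "joint_velocities": joint speeds; "joint_efforts": joint torques, N m; "eef_pos": TCP position; "ee_rot": TCP orientation; "wrist_force": force on the tool from outside, world axes, zero at the start; "moment": the same for the moment, N m; "opening": finger opening in m.
Only numpy, scipy, OpenCV 4.12 (cv2) and the standard library are available. Lean on these libraries where they do the work, as an engineer would, in place of code of your own. Each camera call takes 0.05 s, during which the arm holds its last target.

## Working session

There is one attempt and no reset: what is moved stays moved. The work goes in short steps, Python scripts to look and compute and a shell command to move; the robot and the scene stay as the last step left them, time stands still between calls to the robot, and variables do not carry over. Pictures are saved under pics/ and viewed, and the job is handed in when it is done.

```bash
ls; mkdir -p pics; cat > h.py <<'E'
import numpy as np,cv2
from cell import env
def shot(n,tag):
    c=env.capture(n); cv2.imwrite(f'pics/{tag}.png',c['frame']); np.savez(f'pics/{tag}.npz',**c); return c
def cloud(c):
    z=c['z_map']; v,u=np.mgrid[:z.shape[0],:z.shape[1]]
    p=np.stack([(u-c['cx'])/c['fx']*z,-(v-c['cy'])/c['fy']*z,-z],-1)
    E=np.array(c['extrinsics']); return p@E[:3,:3].T+E[:3,3]
E
python3 - <<'E'
from h import *
for n in ['scene','side','wrist']:
    c=shot(n,n+'0'); print(n,[k for k in c],c['fx'],np.round(c['extrinsics'],3).tolist())
print(env.read_state(),env.hold_point_z)
E
```

```text
pics
scene ['frame', 'z_map', 'fx', 'fy', 'cx', 'cy', 'extrinsics'] 364.5253682323878 [[-0.514, -0.491, 0.704, 1.174], [0.858, -0.294, 0.422, 0.394], [-0.0, 0.82, 0.572, 0.64], [0.0, 0.0, 0.0, 1.0]]
side ['frame', 'z_map', 'fx', 'fy', 'cx', 'cy', 'extrinsics'] 476.9342151493757 [[-0.987, 0.13, -0.094, 0.38], [-0.16, -0.761, 0.629, 0.882], [0.01, 0.636, 0.772, 1.168], [0.0, 0.0, 0.0, 1.0]]
wrist ['frame', 'z_map', 'fx', 'fy', 'cx', 'cy', 'extrinsics'] 332.424209851588 [[0.319, 0.902, 0.29, 0.274], [-0.948, 0.304, 0.096, -0.568], [-0.001, -0.305, 0.952, 0.374], [0.0, 0.0, 0.0, 1.0]]
{'time': 0.15, 'joints': array([-1.24841401e+00,  3.53554001e-01,  1.63393418e+00,  4.42593332e-06,
        1.15520194e+00, -2.42560542e-03]), 'joint_velocities': array([ 2.45392578e-05, -2.57174770e-03, -3.17413446e-03, -9.82142225e-04,
        4.97331103e-04, -1.36513654e-04]), 'joint_efforts': array([-7.92856008e-04, -6.05638218e+01, -3.42337418e+01,  7.83649114e-06,
        6.11450188e-03, -2.54426590e-05]), 'eef_pos': array([ 0.19938859, -0.59217188,  0.40410593]), 'ee_rot': array([-3.09918442e+00, -5.07789190e-01,  2.68239720e-04]), 'wrist_force': array([ 0.1276359 ,  0.88811225, -0.42260769]), 'moment': array([ 0.02773931, -0.00772738, -0.010338  ]), 'opening': 0.08557173328222553} 0.1547
```

View pics/scene0.png

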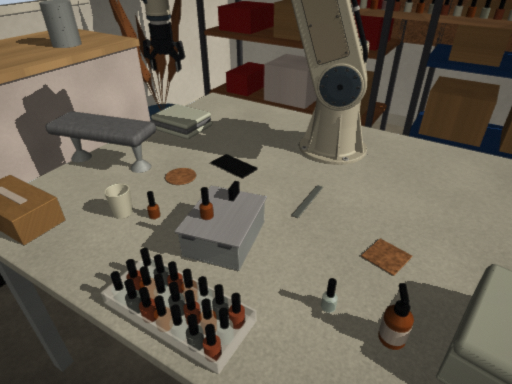

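View pics/side0.png

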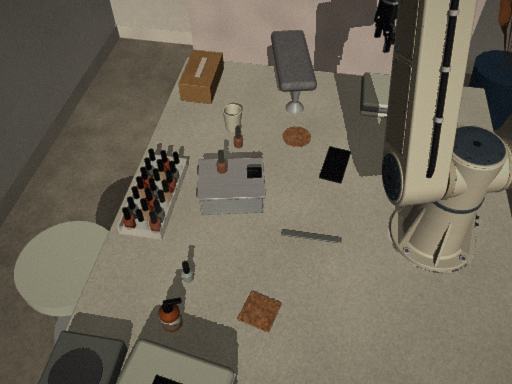

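```bash
python3 - <<'E'
from h import *
from scipy.spatial.transform import Rotation as R
print(R.from_rotvec(env.read_state()['ee_rot']).as_matrix().round(3))
for n in ['scene0','side0']:
    c=np.load(f'pics/{n}.npz'); P=cloud(c); ok=c['z_map']>0
    # orthographic top view per camera
    im=np.zeros((600,600,3),np.uint8); X=P[ok]; col=c['frame'][ok]
    o=np.argsort(X[:,2]); X=X[o];col=col[o]
    u=((0.5-X[:,1])*600).astype(int); v=((0.95-X[:,0])*600).astype(int)
    k=(u>=0)&(u<600)&(v>=0)&(v<600)&(X[:,2]<.3); im[v[k],u[k]]=col[k]
    cv2.imwrite(f'pics/top_{n}.png',im)
    lid=ok&(abs(P[...,2]-.088)<.004)
    q=P[lid]; print(n,len(q),q.mean(0),q.min(0),q.max(0))
E
```

```text
[[ 0.948  0.319 -0.   ]
 [ 0.319 -0.948  0.001]
 [ 0.    -0.001 -1.   ]]
scene0 4825 [ 0.60286446 -0.12034383  0.08769894] [-1.89589372 -1.96445448  0.08400097] [0.89767937 0.56968766 0.09197627]
side0 2926 [ 0.63133949 -0.06737477  0.08795074] [-0.08349307 -0.68482515  0.08400479] [0.89727863 0.54272407 0.0919968 ]
```

Scene view: the box is at about (225,220), with the grip at (234,189) and the bottle at (206,203). The round coaster is at (181,176), to the robot's right. The square one is at (386,256).

```bash
python3 - <<'E'
from h import *
ext=[]
for n,rc in [('scene0',(150,205,160,190)),('side0',(275,320,118,155))]:
    c=np.load(f'pics/{n}.npz'); P=cloud(c); ok=c['z_map']>0
    u0,u1,v0,v1=rc
    f=c['frame'].astype(int); m=ok.copy(); m[:]=0; m[v0:v1,u0:u1]=1
    m&=ok&(f[...,2]-f[...,0]>45)&(abs(P[...,2]-.004)<.012)
    q=P[m]; (cc,s,a)=cv2.minAreaRect(q[:,:2].astype(np.float32)); e=cv2.minEnclosingCircle(q[:,:2].astype(np.float32))
    print(n,'coaster',len(q),q.mean(0).round(4),cc,s,e)
    box=ok&(P[...,0]>.35)&(P[...,0]<.75)&(P[...,1]>-.3)&(P[...,1]<.1)
    l=box&(abs(P[...,2]-.088)<.005)
    nc,lab=cv2.connectedComponents(l.astype(np.uint8))
    k=max(range(1,nc),key=lambda i:(lab==i).sum()); q=P[lab==k]
    r=cv2.minAreaRect(q[:,:2].astype(np.float32)); print('lid',len(q),r,q[:,2].mean())
    h=cv2.dilate((lab==k).astype(np.uint8),np.ones((25,25)))>0
    t=box&h&(P[...,2]>.097)
    nc,lab,st,_=cv2.connectedComponentsWithStats(t.astype(np.uint8))
    for i in range(1,nc):
        if st[i,4]<8: continue
        q=P[lab==i]; print(' blob',st[i],q.min(0).round(4),q.max(0).round(4),np.median(q,0).round(4))
        for lo,hi in [(.1,.125),(.13,.165),(.118,.128)]:
            s=q[(q[:,2]>lo)&(q[:,2]<hi)]
            if len(s)>5: print('    ',lo,hi,len(s),s.min(0).round(4),s.max(0).round(4),s.mean(0).round(4))
E
```

```text
scene0 coaster 405 [ 0.4453 -0.3452  0.0057] (0.4438253939151764, -0.3503841161727905) (0.10011962801218033, 0.1040726974606514) ((0.4410479962825775, -0.353007048368454), 0.05784054100513458)
lid 3088 ((0.6151852011680603, -0.04648689180612564), (0.20569221675395966, 0.16027984023094177), 12.10147762298584) 0.08840057045618051
 blob [228 181  12  18 145] [ 0.5236 -0.0706  0.0972] [ 0.5696 -0.0499  0.1264] [ 0.554  -0.0572  0.1179]
     0.1 0.125 122 [ 0.5236 -0.0706  0.1   ] [ 0.5693 -0.0499  0.125 ] [ 0.552  -0.0575  0.1153]
     0.118 0.128 72 [ 0.525  -0.0706  0.1184] [ 0.569  -0.05    0.1264] [ 0.5496 -0.0597  0.1235]
 blob [199 187  15  31 292] [ 0.6315 -0.0855  0.0974] [ 0.6638 -0.0553  0.1702] [ 0.6536 -0.0663  0.1245]
     0.1 0.125 135 [ 0.6315 -0.0855  0.1001] [ 0.6638 -0.0553  0.1248] [ 0.6549 -0.0656  0.1144]
     0.13 0.165 86 [ 0.6414 -0.0774  0.1301] [ 0.6561 -0.0623  0.1648] [ 0.6516 -0.0685  0.1475]
     0.118 0.128 74 [ 0.6315 -0.0855  0.119 ] [ 0.6638 -0.0561  0.128 ] [ 0.6522 -0.0673  0.1231]
side0 coaster 437 [ 0.4435 -0.347   0.006 ] (0.44304895401000977, -0.34
[... 258 characters left out ...]
52454
 blob [216 150  11  22 169] [ 0.6321 -0.0839  0.0971] [ 0.664  -0.057   0.1738] [ 0.6454 -0.0674  0.1252]
     0.1 0.125 76 [ 0.6321 -0.0839  0.1009] [ 0.664 -0.057  0.125] [ 0.6452 -0.0656  0.1148]
     0.13 0.165 43 [ 0.6393 -0.0757  0.1309] [ 0.6548 -0.0618  0.1638] [ 0.6462 -0.069   0.1488]
     0.118 0.128 49 [ 0.6323 -0.0839  0.1182] [ 0.664  -0.0576  0.128 ] [ 0.6454 -0.0687  0.1232]
 blob [247 167  15  10 141] [ 0.5238 -0.074   0.0971] [ 0.5671 -0.0493  0.1306] [ 0.5448 -0.0599  0.1197]
     0.1 0.125 106 [ 0.5238 -0.074   0.1005] [ 0.5671 -0.0493  0.125 ] [ 0.545  -0.0601  0.1148]
     0.118 0.128 72 [ 0.5243 -0.074   0.1182] [ 0.5671 -0.0493  0.1279] [ 0.5464 -0.062   0.1233]
```

View pics/top_side0.png

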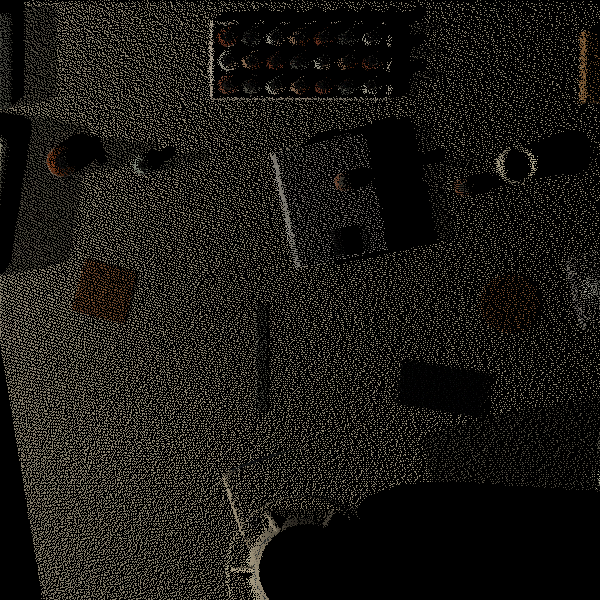

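```bash
python3 -m pendant '[[0,0,0,45.5,-27,0,0],[0,0,0,45.5,-27,0,0],[0,0,0,45.5,-27,0,0],[0,0,0,45.5,-27,0,0],[0,0,0,45.5,-27,0,0],[0,0,0,45.5,-27,0,0],[0,0,0,45.5,-27,0,0],[0,0,0,45.5,-27,0,0],[0,0,0,45.5,-27,0,0],[0,0,0,45.5,-27,0,0],[0,0,0,45.5,-27,0,0],[0,0,0,45.5,-27,0,0],[0,0,0,45.5,-27,0,0],[0,0,0.11,0,0,0,0],[0,0,0,0,0,0,0]]'
cat >> h.py <<'E'
from scipy.spatial.transform import Rotation as R
def rep(target=None):
    s=env.read_state(); M=R.from_rotvec(s['ee_rot']).as_matrix(); p=s['eef_pos']
    print('t',s['time'],'tcp',p.round(4),'x',M[:,0].round(3),'y',M[:,1].round(3),'z',M[:,2].round(3),'F',s['wrist_force'].round(1),'op',round(s['opening'],4))
    if target is not None: print('tool shift mm',(M.T@(np.array(target)-p)*1000).round(1))
    return s,M
E
python3 - <<'E'
from h import *
rep([.6475,-.07,.3027])
c=shot('wrist','w1')
P=cloud(c);ok=c['z_map']>0
q=P[ok&(P[...,2]>.13)&(P[...,2]<.18)]; q=q[np.hypot(q[:,0]-.6475,q[:,1]+.07)<.04]
print(len(q),q.min(0),q.max(0),q.mean(0))
t=q[q[:,2]>.165];print(len(t),t.min(0),t.max(0),t.mean(0))
g=P[ok&(P[...,2]>.121)&(P[...,2]<.128)];g=g[np.hypot(g[:,0]-.547,g[:,1]+.063)<.05]
print(cv2.minAreaRect(g[:,:2].astype(np.float32)) if len(g) else 0)
E
```

```text
time: 2.02
eef_pos: [0.6481, -0.0703, 0.4041]
ee_rot: [-3.123, -0.339, 0.002]
wrist_force: [-0.4, 0.4, 0.2]
opening: 0.0856
t 2.025 tcp [ 0.6481 -0.0703  0.4041] x [ 0.977  0.215 -0.001] y [ 0.215 -0.977 -0.   ] z [-0.001  0.    -1.   ] F [-0.4  0.4  0.2] op 0.0856
tool shift mm [ -0.4  -0.4 101.4]
820 [ 0.6410502  -0.08209392  0.13031212] [ 0.6581352  -0.06545854  0.17039867] [ 0.65231207 -0.07315048  0.16072391]
496 [ 0.6410502  -0.08209392  0.16500584] [ 0.65797347 -0.06551008  0.17039867] [ 0.65006021 -0.07372178  0.1686337 ]
((0.5485309958457947, -0.06358624249696732), (0.04436885565519333, 0.014094475656747818), 11.983274459838867)
```

View pics/w1.png

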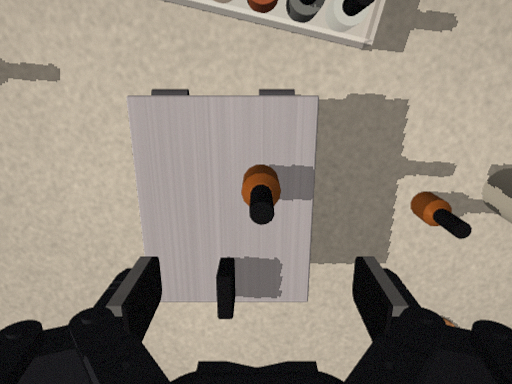

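Wrist view: the bottle cap is at (262,205) and the grip at (226,290), and the cap lies about 1–3 mm off my estimate. I'll descend and grasp the cap.

```bash
python3 -m pendant '[[0,0,0,0.5,1,40,0],[0,0,0,0,0,40,0],[0,0,0,0,0,20,0],[0,0,0,0,0,0,0],[0,0,0,0,0,0,1],[0,0,0,0,0,0,1],[0,0,0,0,0,0,1],[0,0,0,0,0,0,1],[0,0,0,0,0,0,1],[0,0,0,0,0,0,1],[0,0,0,0,0,0,1],[0,0,0,0,0,0,1]]' 30
```

```text
time: 3.58
eef_pos: [0.6489, -0.0718, 0.3051]
ee_rot: [3.123, 0.337, 0.001]
wrist_force: [-1.7, 0.3, 5.6]
opening: 0.0161
```

```bash
python3 - <<'E'
from h import *
rep(); shot('wrist','w2')
E
```

```text
t 3.575 tcp [ 0.6489 -0.0718  0.3051] x [0.977 0.213 0.001] y [ 0.213 -0.977  0.   ] z [ 0.001 -0.    -1.   ] F [-1.7  0.3  5.6] op 0.0161
```

View pics/w2.png

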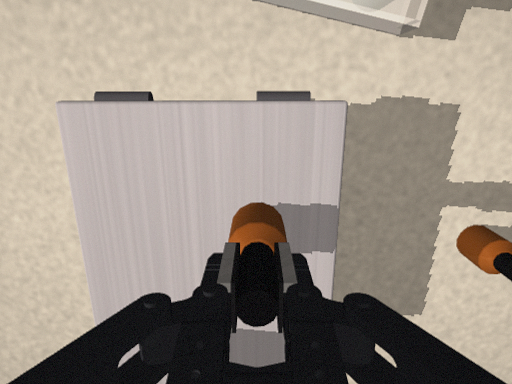

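```bash
python3 -m pendant '[[0,0,0,0,0,-15,1],[0,0,0,0,0,-25,1],[0,0,0,0,0,-10,1],[0,0,0,-26,22.5,0,1],[0,0,0,-26,22.5,0,1],[0,0,0,-26,22.5,0,1],[0,0,0,-26,22.5,0,1],[0,0,0,-26,22.5,0,1],[0,0,0,-26,22.5,0,1],[0,0,0,-26,22.5,0,1],[0,0,0,-26,22.5,0,1],[0,0,0,-26,22.5,0,1],[0,0,0,-26,22.5,0,1],[0,0,0,0,0,0,1],[0,0,0,0,0,0,1]]'
python3 - <<'E'
from h import *
s,M=rep([.4435,-.347,.222])
for n in ['wrist','scene','side']:
    c=shot(n,n+'3'); P=cloud(c);ok=c['z_map']>0; f=c['frame'].astype(int)
    near=ok&(np.hypot(P[...,0]-.4435,P[...,1]+.347)<.08)
    m=near&(f[...,2]-f[...,0]>35)&(abs(P[...,2]-.005)<.006); q=P[m]
    if len(q)>20: print(n,'coaster',len(q),cv2.minAreaRect(q[:,:2].astype(np.float32)),cv2.minEnclosingCircle(q[:,:2].astype(np.float32)))
    b=near&(P[...,2]>.12)&(P[...,2]<.18)&(f[...,2]-f[...,0]>25); q=P[b]
    if len(q): print('bottle',len(q),q.min(0).round(4),q.max(0).round(4))
E
```

```text
time: 5.5
eef_pos: [0.4427, -0.3468, 0.3546]
ee_rot: [-3.123, -0.336, -0.0]
wrist_force: [-0.1, -0.4, -0.9]
opening: 0.0163
t 5.5 tcp [ 0.4427 -0.3468  0.3546] x [0.977 0.213 0.   ] y [ 0.213 -0.977 -0.   ] z [-0.  0. -1.] F [-0.1 -0.4 -0.9] op 0.0163
tool shift mm [  0.7   0.4 132.6]
wrist coaster 9389 ((0.4474722743034363, -0.34588873386383057), (0.15136346220970154, 0.15964536368846893), 15.616571426391602) ((0.44352367520332336, -0.3469572961330414), 0.08002804964780807)
bottle 2020 [ 0.4418 -0.363   0.1385] [ 0.4589 -0.332   0.1796]
scene coaster 429 ((0.44180500507354736, -0.35022392868995667), (0.10661854594945908, 0.10005739331245422), 31.299840927124023) ((0.43942174315452576, -0.3511486053466797), 0.056392911821603775)
bottle 140 [ 0.4269 -0.3596  0.1383] [ 0.4578 -0.3283  0.1795]
side coaster 439 ((0.44354015588760376, -0.35058295726776123), (0.0952673852443695, 0.1089932844042778), 7.27357292175293) ((0.44051793217658997, -0.35065630078315735), 0.05504649505019188)
bottle 97 [ 0.4256 -0.3557  0.1374] [ 0.4559 -0.3281  0.179 ]
```

View pics/wrist3.png

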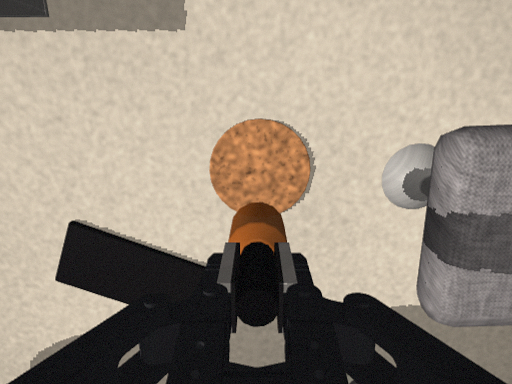

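View pics/scene3.png

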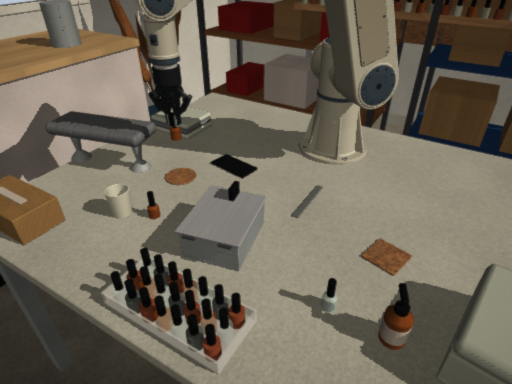

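Wrist view: the bottle hangs at (258,215) in line with the coaster centre at (260,166), which sits farther down. I'll lower the bottle and correct 3 mm in y.

```bash
python3 -m pendant '[[0,0,0,0.7,3,35,1],[0,0,0,0,0,40,1],[0,0,0,0,0,35,1],[0,0,0,0,0,15,1],[0,0,0,0,0,5,1],[0,0,0,0,0,0,1],[0,0,0,0,0,0,1]]'; python3 -m pendant '[[0,0,0,0,0,1,1],[0,0,0,0,0,0.7,1],[0,0,0,0,0,0,1]]'
```

```text
time: 6.52
eef_pos: [0.4444, -0.3501, 0.2259]
ee_rot: [3.122, 0.337, 0.002]
wrist_force: [-0.3, 0.3, -1.3]
opening: 0.0162
time: 6.9
eef_pos: [0.4439, -0.3499, 0.2231]
ee_rot: [3.123, 0.337, 0.0]
wrist_force: [-0.5, 0.0, -1.0]
opening: 0.0158
```

```bash
python3 -m pendant '[[0,0,0,0,0,0.6,1],[0,0,0,0,0,0.6,1],[0,0,0,0,0,0,1]]'; python3 - <<'E'
from h import *
rep([.4435,-.347,.222])
E
```

```text
time: 7.28
eef_pos: [0.444, -0.3499, 0.2222]
ee_rot: [3.123, 0.337, 0.0]
wrist_force: [-1.7, 0.9, 5.2]
opening: 0.0162
t 7.275 tcp [ 0.444  -0.3499  0.2222] x [0.977 0.213 0.   ] y [ 0.213 -0.977  0.   ] z [ 0. -0. -1.] F [-1.7  0.9  5.2] op 0.0162
tool shift mm [ 0.1 -3.   0.2]
```

Contact is about 6 N, so the bottle is down. Releasing.

```bash
python3 -m pendant '[[0,0,0,0,0,0,0.75],[0,0,0,0,0,0,0.65],[0,0,0,0,0,0,0.5],[0,0,0,0,0,0,0.2],[0,0,0,0,0,0,0],[0,0,0,0,0,0,0],[0,0,0,0,0,0,0],[0,0,0,0,0,-30,0],[0,0,0,0,0,-50,0],[0,0,0,0,0,-50,0],[0,0,0,0,0,0,0]]'
python3 - <<'E'
from h import *
s,M=rep([.5478,-.063,.42])
for n in ['wrist','scene','side']:
    c=shot(n,n+'4'); P=cloud(c);ok=c['z_map']>0; f=c['frame'].astype(int)
    near=ok&(np.hypot(P[...,0]-.4435,P[...,1]+.347)<.07)
    b=near&(P[...,2]>.015)&(P[...,2]<.1); q=P[b]
    if len(q): print(n,'bottle',len(q),q.min(0).round(4),q.max(0).round(4))
    t=q[q[:,2]>.055]; print(len(t),t.min(0).round(4),t.max(0).round(4))
E
```

```text
time: 8.65
eef_pos: [0.445, -0.3507, 0.3559]
ee_rot: [3.118, 0.336, 0.008]
wrist_force: [1.2, -0.6, 0.1]
opening: 0.0854
t 8.65 tcp [ 0.445  -0.3507  0.3559] x [0.977 0.213 0.005] y [ 0.213 -0.977  0.006] z [ 0.006 -0.005 -1.   ] F [ 1.2 -0.6  0.1] op 0.0854
tool shift mm [ 162.  -258.8  -64.8]
wrist bottle 1271 [ 0.4317 -0.3665  0.0151] [ 0.4603 -0.3352  0.0877]
548 [ 0.4359 -0.359   0.0556] [ 0.453  -0.3424  0.0877]
scene bottle 163 [ 0.427  -0.3588  0.015 ] [ 0.4583 -0.3318  0.0876]
55 [ 0.4363 -0.3557  0.0565] [ 0.4526 -0.3385  0.0876]
side bottle 137 [ 0.4267 -0.3667  0.015 ] [ 0.4578 -0.294   0.0892]
45 [ 0.4349 -0.3625  0.0552] [ 0.4505 -0.3386  0.0892]
```

View pics/wrist4.png

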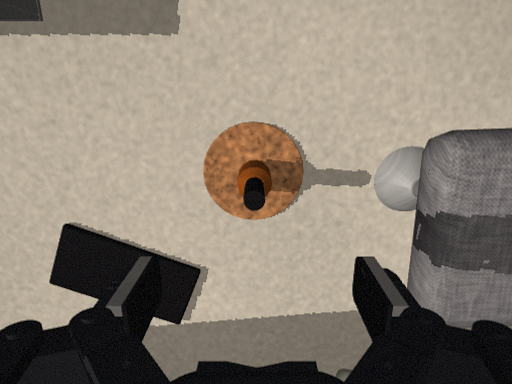

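View pics/side4.png

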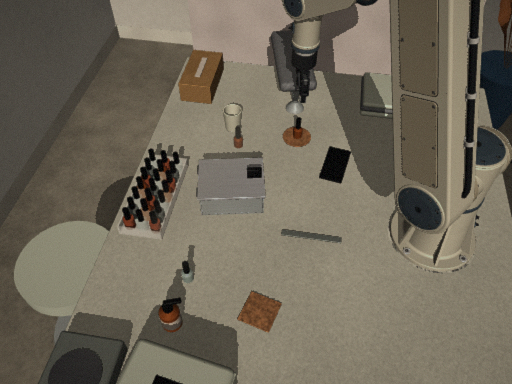

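Wrist view: the bottle stands at (254,185) on the coaster, which is centred near (254,170). Its base is within about 1–2 mm of the centre. Now moving to the lid grip.

```bash
python3 -m pendant '[[0,0,0,20,-32.4,0,0],[0,0,0,20,-32.4,0,0],[0,0,0,20,-32.4,0,0],[0,0,0,20,-32.4,0,0],[0,0,0,20,-32.4,0,0],[0,0,0,20,-32.4,0,0],[0,0,0,20,-32.4,0,0],[0,0,0,20,-32.4,0,0],[0,0,0,0,0,0,0],[0,0,0,0,0,0,0]]'
python3 - <<'E'
from h import *
s,M=rep([.548,-.063,.270])
c=shot('wrist','w5');P=cloud(c);ok=c['z_map']>0
g=P[ok&(P[...,2]>.119)&(P[...,2]<.13)];g=g[np.hypot(g[:,0]-.547,g[:,1]+.063)<.05]
print(len(g), cv2.minAreaRect(g[:,:2].astype(np.float32)) if len(g) else 0)
g=P[ok&(abs(P[...,2]-.088)<.003)];g=g[np.hypot(g[:,0]-.616,g[:,1]+.048)<.15]
print(len(g), cv2.minAreaRect(g[:,:2].astype(np.float32)),g[:,2].mean())
E
```

```text
time: 10.05
eef_pos: [0.5445, -0.0627, 0.3505]
ee_rot: [-3.123, -0.338, 0.004]
wrist_force: [-0.7, 0.2, 0.2]
opening: 0.0853
t 10.05 tcp [ 0.5445 -0.0627  0.3505] x [ 0.977  0.214 -0.002] y [ 0.214 -0.977 -0.   ] z [-0.002 -0.    -1.   ] F [-0.7  0.2  0.2] op 0.0853
tool shift mm [ 3.5  1.1 80.5]
1448 ((0.5482416152954102, -0.06390596181154251), (0.0440225787460804, 0.013758384622633457), 11.988567352294922)
52641 ((0.5957951545715332, -0.053167663514614105), (0.1571706384420395, 0.16054467856884003), 12.237959861755371) 0.08888673949833259
```

View pics/w5.png

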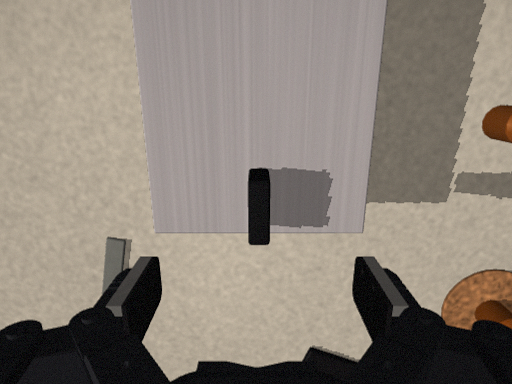

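Wrist view: the grip at (259,205) is centred between the fingers and aligned with them. Descend and close.

```bash
python3 -m pendant '[[0,0,0,3.5,1.5,30,0],[0,0,0,0,0,30,0],[0,0,0,0,0,15,0],[0,0,0,0,0,5,0],[0,0,0,0,0,0,0],[0,0,0,0,0,0,1],[0,0,0,0,0,0,1],[0,0,0,0,0,0,1],[0,0,0,0,0,0,1],[0,0,0,0,0,0,1],[0,0,0,0,0,0,1],[0,0,0,0,0,0,1],[0,0,0,0,0,0,1]]' 80
python3 - <<'E'
from h import *
s,M=rep()
# plan: rotate about hinge by th
th=0.125
yaw=np.radians(12.1); bx=np.array([np.cos(yaw),np.sin(yaw),0]); by=np.array([-np.sin(yaw),np.cos(yaw),0])
hinge=np.array([.548,-.0638,0])+bx*.165; hinge[2]=.080
p=s['eef_pos']; n=10
prev=p;Mp=M
for i in range(1,n+1):
    D=R.from_rotvec(by*th*i/n).as_matrix(); q=hinge+D@(p-hinge); Mq=D@M
    print('turn',R.from_matrix(Mp.T@Mq).as_rotvec().round(4),'shift',(Mp.T@(q-prev)*1000).round(2)); prev,Mp=q,Mq
shot('wrist','w6')
E
```

```text
time: 11.72
eef_pos: [0.5488, -0.063, 0.2722]
ee_rot: [-3.123, -0.337, -0.0]
wrist_force: [-2.5, 2.2, 5.5]
opening: 0.0129
t 11.725 tcp [ 0.5488 -0.063   0.2722] x [0.977 0.213 0.   ] y [ 0.213 -0.977 -0.   ] z [ 0.  0. -1.] F [-2.5  2.2  5.5] op 0.0129
turn [ 0.     -0.0125  0.    ] shift [ 2.42  0.01 -2.03]
turn [ 0.     -0.0125  0.    ] shift [ 2.42  0.01 -2.03]
turn [ 0.     -0.0125  0.    ] shift [ 2.42  0.01 -2.03]
turn [ 0.     -0.0125  0.    ] shift [ 2.42  0.01 -2.03]
turn [ 0.     -0.0125  0.    ] shift [ 2.42  0.01 -2.03]
turn [ 0.     -0.0125  0.    ] shift [ 2.42  0.01 -2.03]
turn [ 0.     -0.0125  0.    ] shift [ 2.42  0.01 -2.03]
turn [ 0.     -0.0125  0.    ] shift [ 2.42  0.01 -2.03]
turn [ 0.     -0.0125  0.    ] shift [ 2.42  0.01 -2.03]
turn [ 0.     -0.0125  0.    ] shift [ 2.42  0.01 -2.03]
```

View pics/w6.png

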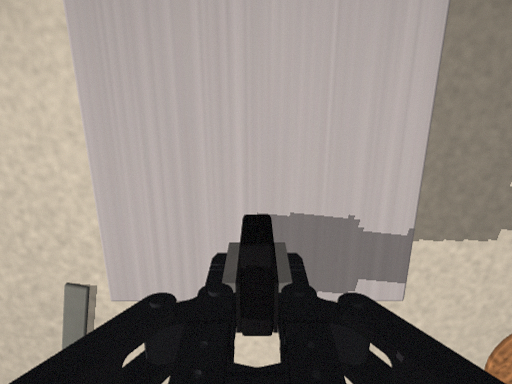

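The pads are closed on the grip at (257,265), with 12.9 mm opening. I'll start the pull slowly along the arc.

```bash
python3 -m pendant '[[0,-0.006,0,1.2,0,-1,1],[0,-0.006,0,1.2,0,-1,1],[0,-0.006,0,1.2,0,-1,1],[0,-0.006,0,1.2,0,-1,1],[0,0,0,0,0,0,1]]' 100;  python3 -m pendant '[[0,-0.006,0,1.2,0,-1,1],[0,-0.006,0,1.2,0,-1,1],[0,0,0,0,0,0,1]]'
python3 - <<'E'
from h import *
rep()
c=shot('wrist','w7');P=cloud(c);ok=c['z_map']>0
yaw=np.radians(12.1); bx=np.array([np.cos(yaw),np.sin(yaw)])
m=ok&(P[...,2]>.08)&(P[...,2]<.13)&(np.indices(ok.shape)[0]<210)
x=(P[m][:,:2]-np.array([.548,-.0638]))@bx-.165
k=(x<-.02)&(x>-.19); print(k.sum(),np.polyfit(x[k],P[m][k,2],1))
E
```

```text
time: 12.4
eef_pos: [0.5535, -0.062, 0.2758]
ee_rot: [3.121, 0.337, -0.039]
wrist_force: [-0.6, 2.7, -5.3]
opening: 0.0122
time: 12.78
eef_pos: [0.5559, -0.0615, 0.2782]
ee_rot: [3.119, 0.336, -0.057]
wrist_force: [-2.0, 5.9, -1.7]
opening: 0.0121
t 12.775 tcp [ 0.5559 -0.0615  0.2782] x [ 0.976  0.213 -0.036] y [ 0.213 -0.977 -0.   ] z [-0.036 -0.008 -0.999] F [-2.   5.9 -1.7] op 0.0121
74110 [-0.03559098  0.08903036]
```

The lid follows the tool: the fitted tilt is 0.036 rad and the tool's is 0.036. Continuing to about 0.125.

```bash
python3 -m pendant '[[0,-0.0075,0,1.45,0,-1.22,1],[0,-0.0075,0,1.45,0,-1.22,1],[0,-0.0075,0,1.45,0,-1.22,1],[0,-0.0075,0,1.45,0,-1.22,1],[0,-0.0075,0,1.45,0,-1.22,1],[0,-0.0075,0,1.45,0,-1.22,1],[0,-0.0075,0,1.45,0,-1.22,1],[0,-0.0075,0,1.45,0,-1.22,1],[0,-0.0075,0,1.45,0,-1.22,1],[0,-0.0075,0,1.45,0,-1.22,1],[0,-0.0075,0,1.45,0,-1.22,1],[0,-0.0075,0,1.45,0,-1.22,1],[0,0,0,0,0,0,1],[0,0,0,0,0,0,1],[0,0,0,0,0,0,1],[0,0,0,0,0,0,1],[0,0,0,0,0,0,1],[0,0,0,0,0,0,1]]'
python3 - <<'E'
from h import *
rep()
for n in ['wrist','side','scene']:
    c=shot(n,n+'8');P=cloud(c);ok=c['z_map']>0
    yaw=np.radians(12.1); bx=np.array([np.cos(yaw),np.sin(yaw)]);by=np.array([-bx[1],bx[0]])
    d=P[...,:2]-np.array([.548,-.0638]); x=d@bx-.165; y=d@by
    k=ok&(P[...,2]>.085)&(P[...,2]<.125)&(x<-.02)&(x>-.12)&(abs(y)<.07)
    print(n,k.sum(),np.polyfit(x[k],P[k][:,2],1))
    b=ok&(np.hypot(P[...,0]-.4435,P[...,1]+.348)<.03)&(P[...,2]>.05)&(P[...,2]<.1); q=P[b]
    if len(q): print(' bottle',len(q),q.min(0).round(4),q.max(0).round(4))
rep()
E
```

```text
time: 15.08
eef_pos: [0.5738, -0.0576, 0.2911]
ee_rot: [3.104, 0.335, -0.197]
wrist_force: [-2.8, 5.2, -3.1]
opening: 0.0119
t 15.075 tcp [ 0.5738 -0.0576  0.2911] x [ 0.969  0.211 -0.126] y [ 0.213 -0.977 -0.   ] z [-0.124 -0.027 -0.992] F [-2.8  5.2 -3.1] op 0.0119
wrist 54230 [-0.12468796  0.08904237]
side 1150 [-0.12859758  0.08855589]
 bottle 50 [ 0.4344 -0.356   0.0552] [ 0.4504 -0.3379  0.0903]
scene 1754 [-0.12509189  0.08843272]
 bottle 64 [ 0.4347 -0.3554  0.0505] [ 0.453  -0.3379  0.0874]
t 15.225 tcp [ 0.5738 -0.0576  0.2912] x [ 0.969  0.211 -0.126] y [ 0.213 -0.977 -0.   ] z [-0.124 -0.027 -0.992] F [-2.9  5.4 -2.8] op 0.0125
```

View pics/scene8.png

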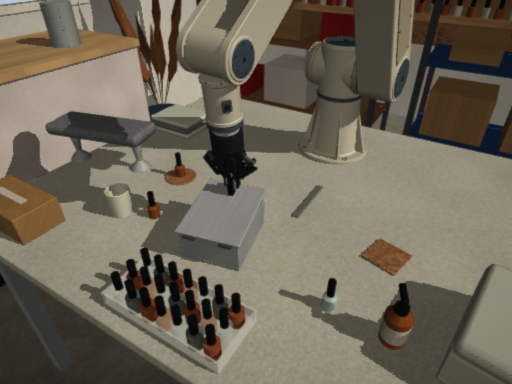

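View pics/wrist8.png

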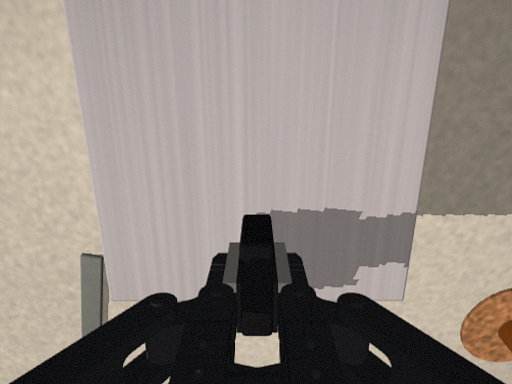

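The scene view shows the gripper holding the lid ajar by its grip at (231,188). The bottle is upright on the round coaster at (180,170) and nothing else has moved. All three views put the lid at about 0.125 rad.

```bash
python3 -c "
from cell import env
print(env.sign_off())"
```

```text
the job is handed in; nothing more can be done
None
```

The job is done and handed in at about 15.2 s of the 54 s allowed. Sign-off gives no verdict, so what follows is my own last checks.

- **Bottle:** I lifted it off the shut lid by its cap and stood it on the round coaster, upright and released. The final side and scene views put it about 1–2 mm from the coaster's centre.
- **Lid:** I gripped the upright black grip with 100 N and pulled slowly along the hinge arc until the seal gave. It is held still at about 0.125 rad, or 24 mm open at the front edge. The three cameras gave 0.125, 0.125 and 0.129 rad. The wrist force at the last reading was about 7 N.
- **Everything else:** by eye, nothing else looks shifted in the final scene view; I did not measure those objects.

No check failed. The only disagreements were 1–4 mm differences between cameras on the bottle and coaster positions, which fits the roughly 2 mm calibration.

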